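# Pack the spare battery and latch the transit case

### The arm

A 6-joint arm with a two-finger parallel gripper is mounted at the origin on the work surface. World frame = base frame: x ahead of the robot, y to its left, z up, the work surface at z = 0. Lengths are in m, angles in rad, forces in N, time in s.
With the tool pointing down it reaches from about 0.25 to 0.775 m from the base axis. Payload 4 kg.
Tool frame: the origin (TCP) lies between the finger pads; the fingertips stand 11 mm ahead of it and the grasp point (between the pads) lies 8 mm behind it (robot.tip_extent is the z of the fingertips in the tool frame, in m); z points along the fingers, y is the line along which they close (so a half turn about z gives the same grasp; the last joint's range is limited). The gripper opens to 94 mm and grips with 3 to 60 N. Pads are 16 mm wide; open, the fingers measure 119 mm over their backs; the gripper's body (75 mm by 177 mm) begins 78 mm behind the grasp point.
Start: joints at [-1.322, 0.087, 1.371, -0, 1.684, -0.103], TCP at [0.19, -0.516, 0.217] pointing down, gripper open.
Joint ranges: [-3.1, 3.1], [-0.76, 2.03], [0.27, 2.55], [-1.08, 4.22], [0.17, 2.65], [-2.57, 2.57]. Speed limits (rad/s): [2.79, 2.79, 3.14, 3.14, 3.14, 3.14].

### API

Orientations are given as [roll, pitch, yaw] about the fixed x, y, z axes, in that order (R = Rz(yaw) Ry(pitch) Rx(roll)).
In Python, from bench import robot, imaging gives the robot as it stands.
- The arm moves only by the shell command python3 -m pendant 'ROWS'. ROWS is JSON, a list of rows, each a list of 7 numbers: the shift along the world's x, y, z in cm, then the turn, a rotation vector about the world's x, y, z in degrees, then the opening, from 0 (shut) to 1 (fully open). In form: [[dx, dy, dz, ax, ay, az, jaw], ...]. A call has 1 to 8 rows; each row shifts and turns the commanded pose from where the row before left it; what a row does not reach is not made up. A row lasts 1/10 s, in which the tool goes at most 50 mm and 8.59 degrees, less where a joint would pass 70% of its speed; a pose out of reach is approached as far as the arm can. A call is refused whole if a number of a shift passes 5 or a number of a turn 8.59, either way. A call with a gripper value outside its range is refused whole. The fingers move at their own pace and stop on an object; the grip force is fixed at half the most. Time passes only in rows, so rows that do not move let the fingers close. It gives the time, the measured TCP pose, the force, the opening and the grip force at its end, in the units of the state.
- robot.get_obs(): the state, without advancing time (a new reading comes with each control period).
- imaging.snapshot(name): name is "scene" or "top" or "wrist"; returns the picture (480x640x3 uint8, red, green, blue); there is no depth.
- imaging.camera_params(name): a dict with "camera_matrix" (3x3 intrinsics, pixels), "R" (3x3) and "t" (3): a world point X has camera coordinates R X + t. Camera axes: x right, y down, z forward; pixel columns grow to the right and rows downward; lengths in m; the calibration is good to about 2 mm. A picture is of the moment at which its call begins: read the wrist's pose just before it. camera_params takes no time and is no camera call; for the wrist camera it gives the pose at the moment of the call.
- robot.close_job(): hands the job in; it is judged then, once.
The state is a dict: "time": time; "joint_positions": joint angles; "qvel": joint speeds; "joint_torque": joint torques, N m; "tool_pos": TCP position; "ee_rot": TCP orientation; "wrist_force": force on the tool from outside, world axes, zero at the start; "wrist_torque": the same for the moment, N m; "width": finger opening in m; "finger_force": force on a finger pad.
Only numpy, scipy, OpenCV 4.12 (cv2) and the standard library are available. Lean on these libraries where they do the work, as an engineer would, in place of code of your own. Each camera call takes 0.05 s, during which the arm holds its last target. There are 200 camera calls.

### The job

Pack the spare scanner battery for dispatch: lay it flat on the orange raised rest in the open blue case, centred and lengthwise along the rest. Then put the grey lid on, its yellow tongue hooked under the steel keeper bar and its other end lowered between the steel lugs, and last swing the red latch over and press it fully home, until its foot stops firmly on the lid and the lid lies flush on the case. Do not force the case or its latch, let go of everything, and leave the other things on the bench where they are.

Things in the scene. Friction and masses are not known exactly. Their poses are not given: they have to be found in the camera images.
- case: blue open-topped case fixed to the bench, walls 200 (x) x 150 (y), 6 thick, rim 60 high (the wall at -x only 54), inner floor at z 5. Origin under the centre of the walls, z up. Keeper bar at the -x end, lugs and red latch at the +x end; the latch bracket spans x 99 to 123, y +-25, 90 high
- case_rest (a point): middle of the top face of the orange raised rest in the case, 70 long (x) by 34 wide (y), top 14 above the inner floor; axes as the case
- keeper_edge (a point): middle of the steel keeper bar's lower inner edge, in the case at (-88, 0, 69); axes as the case. The bar is 98 long in y, runs from x -106 to -88, underside at z 69, top at z 77, on two posts of the same depth with inner faces at y +-39, outer +-49
- lug_gap (a point): point in the case at (99, 0, 60), axes as the case: rim height, in the plane of the inner faces of the two steel lugs (y +-60, 12 wide, 70 high) that bound the lid at its +x end. Near them two black sprung buffers (12 across, at x 85, y +-50, tops at z 66) hold that end of the lid up until the latch presses it flush; 2.4 N each when down at z 60
- latch_hinge (a point): the latch's hinge axis (along the case's y), in the case at (112, 0, 84)
- latch_tip (a point): middle of the outer face of the red paddle at the latch's free end, 74 from the hinge; this face is the top one when the latch is shut
- latch (a joint): red latch lever, 8 thick, 24 wide, 82 from hinge to end, end paddle 50 wide, 16 long, under it a black screw-set foot 8 to 16 long. 0 = level over the lid, pointing to the case's -x; the foot stops it on the flush lid somewhere from -0.06 to 0.06. Grows as it opens, to 2.15. Stiff hinge (0.5 N m), stays where left; the last bit takes about 15 N at the paddle
- lid: loose grey lid, plate 8 thick from x -85 to +94, 150 wide (y), about 0.2 kg; a yellow tongue (z 0 to 5, 70 wide) reaches on to x -100. Origin on the underside. When on, its axes match the case's and its origin is at about (0, 0, 60) there, with 3 mm of play to -x and 5 mm to +x: the lugs bar sliding it in level, so hold its +x end up while the tongue goes under the bar
- lid_grip (a point): grip point on the lid's black handle, 30 above the underside: an upright ridge 16 thick (x), 60 long (y), 32 tall, from 8 to 40 above the underside, over the lid's origin; axes as the lid
- lid_tongue (a point): middle of the end of the yellow tongue, lid (-100, 0, 2.5)
- lid_end (a point): middle of the lid's other end, lower edge, lid (94, 0, 0)
- battery: black battery pack with a yellow band, 84 (x) x 46 (y) x 26 high, about 0.18 kg; origin under its centre
- scanner: black and grey pistol-shaped barcode scanner lying on its side, about 130 x 90 x 46; bystander, origin under its body
- tape: amber tape roll lying flat, outer diameter 100, height 48; bystander, origin under its centre
- marker: black marker pen, 16 thick, 130 long, lying; bystander, origin under its middle
- carton_a: brown carton 100 x 80 x 60 high; bystander, origin under its centre
- carton_b: brown carton 100 x 130 x 50 high; bystander, origin under its centre
- mug: white mug, diameter 80, height 90, handle at its +y; bystander, origin under its centre
- stapler: blue and black stapler 130 x 34 x 45 high, long axis x; bystander, origin under its centre
Things that resemble listed ones, but are neither listed nor needed, are in the scene too. Leave any green look-alike of the lid alone.

How it is judged:
By the outcome, as a careful person would: the job done as asked, in the order asked, and still so for the second after the job is handed in, with the robot touching nothing.
It also fails if it takes over 72 s, if anything falls off the work surface, if the arm or the gripper's body presses on something with over 40 N, if the wrist force passes 120 N, or if a joint passes its speed limit or range.

## Working session

There is one attempt and no reset: what is moved stays moved. The work goes in short steps, Python scripts to look and compute and a shell command to move; the robot and the scene stay as the last step left them, time stands still between calls to the robot, and variables do not carry over. Pictures are saved under pics/ and viewed, at most 10 in all, crops included, and the job is handed in when it is done.

```bash
ls; mkdir -p pics
python3 - <<'E'
from bench import robot, imaging
import cv2, numpy as np
o=robot.get_obs(); print(o)
for n in ("scene","top"):
    im=imaging.snapshot(n); cv2.imwrite(f"pics/{n}0.png",im[:,:,::-1])
    p=imaging.camera_params(n); np.savez(f"{n}.npz",**p); print(n,p)
E
```

```text
pics
{'time': 0.0, 'joint_positions': array([-1.32209234e+00,  8.79447076e-02,  1.37222987e+00, -7.02554829e-06,
        1.68364211e+00, -1.03090468e-01]), 'qvel': array([ 0.00143879, -0.00016877, -0.00062043, -0.00028431,  0.00061347,
        0.00043288]), 'joint_torque': array([-2.34961226e-04, -3.40185463e+01, -3.02427077e+01,  7.16696517e-02,
        3.30144411e-02, -1.67473645e-04]), 'tool_pos': array([ 0.1893867 , -0.5157956 ,  0.21532219]), 'ee_rot': array([-3.13937971e+00, -2.21925096e-04,  3.51793421e-01]), 'wrist_force': array([ 0.50606998, -0.23490406, -0.32987496]), 'wrist_torque': array([-0.03383277, -0.00104846, -0.02618631]), 'finger_force': 0.0, 'width': 0.09393600897949507}
scene {'camera_matrix': array([[443.15477658,   0.        , 315.36151778],
       [  0.        , 443.15477658, 243.5910604 ],
       [  0.        ,   0.        ,   1.        ]]), 'R': array([[ 0.13511166,  0.99078877, -0.00908055],
       [ 0.64815887, -0.09531227, -0.75551681],
       [-0.74942305,  0.0961935 , -0.65506633]]), 't': array([-0.03115115, -0.30893107,  1.51249079])}
top {'camera_matrix': array([[515.46512535,   0.        , 322.34657911],
       [  0.        , 515.46512535, 242.26273465],
       [  0.        ,   0.        ,   1.        ]]), 'R': array([[-0.00849408, -0.99993183, -0.00801129],
       [-0.9931919 ,  0.00936711, -0.11611244],
       [ 0.11617957,  0.00697048, -0.99320377]]), 't': array([-0.02916532,  0.56301515,  1.51100056])}
```

View pics/scene0.png

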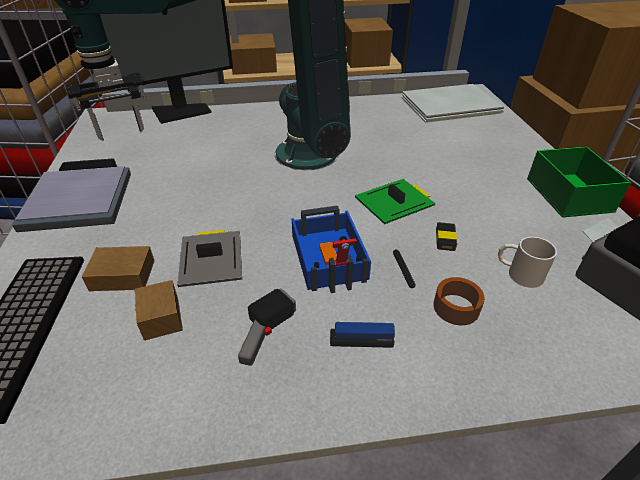

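View pics/top0.png

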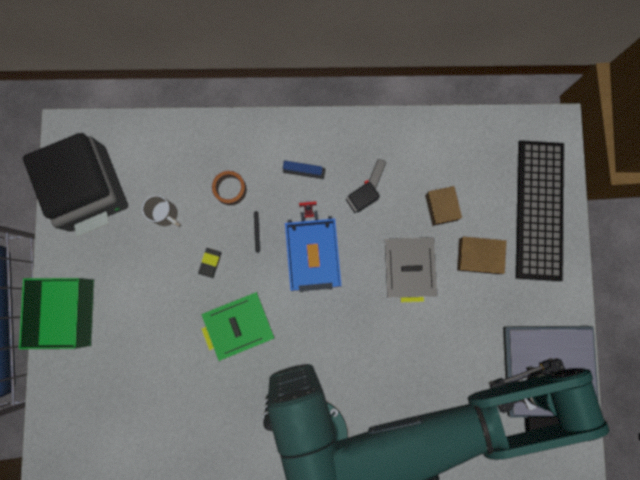

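The arm base is at the top of the scene picture. The top view has +x up and +y left.
- **Case:** at about (313,255) in the top view, keeper toward the robot, red latch open at (308,212).
- **Grey lid:** at (411,267), tongue at (411,299). The green look-alike at (237,327) is to be left alone.
- **Battery:** the black pack with a yellow band at (210,262).

Next I'll take coarse world positions and an enlarged composite.

```bash
cat > h.py <<'E'
import numpy as np, cv2
from bench import robot, imaging
def par(n):
    return imaging.camera_params(n)
def ray(p,px):
    K,R,t=p["camera_matrix"],p["R"],p["t"]
    d=R.T@np.linalg.solve(K,[px[0],px[1],1.]); return -R.T@t,d
def plane(p,px,z):
    c,d=ray(p,px); return c+d*(z-c[2])/d[2]
def tri(p1,a,p2,b):
    c1,d1=ray(p1,a);c2,d2=ray(p2,b)
    s=np.linalg.lstsq(np.c_[d1,-d2],c2-c1,rcond=None)[0]
    A,B=c1+s[0]*d1,c2+s[1]*d2; return (A+B)/2,np.linalg.norm(A-B)
def proj(p,X):
    q=p["camera_matrix"]@(p["R"]@np.asarray(X,float)+p["t"]); return q[:2]/q[2]
def mask(im,lo,hi,roi=None):
    m=cv2.inRange(cv2.cvtColor(im,cv2.COLOR_RGB2HSV),np.array(lo),np.array(hi))
    if roi:
        x0,y0,x1,y1=roi; k=np.zeros_like(m);k[y0:y1,x0:x1]=255;m&=k
    return m
def blobs(m,amin=30):
    cs=[c for c in cv2.findContours(m,cv2.RETR_EXTERNAL,cv2.CHAIN_APPROX_NONE)[0] if cv2.contourArea(c)>amin]
    return sorted(cs,key=cv2.contourArea,reverse=True)
def cen(c):
    M=cv2.moments(c); return np.array([M["m10"],M["m01"]])/M["m00"]
BLUE=((105,120,40),(125,255,255));YEL=((24,150,100),(33,255,255));ORG=((5,170,120),(16,255,255));RED=((0,170,80),(4,255,255))
E
python3 - <<'E'
from h import *
im={n:cv2.imread(f"pics/{n}0.png")[:,:,::-1].copy() for n in("top","scene")}
P={n:par(n) for n in im}
t=im["top"];p=P["top"]
np.set_printoptions(precision=4,suppress=True)
rois=dict(case=(BLUE,(270,205,360,300),.06),batt=(YEL,(185,240,235,285),.026),tongue=(YEL,(380,290,440,310),.004),rest=(ORG,(290,230,335,280),.019),red=(RED,(285,190,330,235),.1))
for k,(c,r,z) in rois.items():
    b=blobs(mask(t,*c,r),8)
    for q in b[:2]:
        rr=cv2.minAreaRect(q); print(k,cv2.contourArea(q),rr,plane(p,cen(q),z), [plane(p,x,z)[:2].round(3).tolist() for x in cv2.boxPoints(rr)])
b=[x for x in[blobs(cv2.inRange(t[230:310,380:445],(60,60,60),(135,135,135)),100)] ][0]
for q in b[:2]: q=q+np.array([380,230]); rr=cv2.minAreaRect(q);print("lid",rr,plane(p,rr[0],.008),[plane(p,x,.008)[:2].round(3).tolist() for x in cv2.boxPoints(rr)])
R=lambda a,x0,y0,x1,y1:cv2.resize(a[y0:y1,x0:x1],(400,300),interpolation=cv2.INTER_CUBIC)
s=im["scene"]
o=np.vstack([np.hstack([R(t,265,190,365,300),R(s,280,195,380,300)]),np.hstack([R(t,170,230,250,290),R(s,170,220,260,290)])])
cv2.imwrite("pics/comp1.png",o[:,:,::-1])
E
```

```text
case 3130.0 ((312.5758361816406, 253.9103546142578), (67.51597595214844, 50.325565338134766), 85.2363510131836) [ 0.5287 -0.0048  0.06  ] [[0.62, 0.076], [0.631, -0.072], [0.432, -0.086], [0.422, 0.06]]
batt 125.0 ((210.1603546142578, 259.1886901855469), (14.422857284545898, 10.164681434631348), 15.945395469665527) [0.5156 0.3031 0.026 ] [[0.507, 0.328], [0.536, 0.32], [0.524, 0.278], [0.495, 0.286]]
tongue 44.5 ((411.52484130859375, 298.972412109375), (3.1535301208496094, 21.02353286743164), 86.98721313476562) [ 0.3918 -0.3017  0.004 ] [[0.395, -0.269], [0.398, -0.332], [0.388, -0.332], [0.386, -0.269]]
lid ((412.0, 266.5), (73.0, 64.0), 90.0) [ 0.4893 -0.3043  0.008 ] [[0.602, -0.21], [0.6, -0.405], [0.379, -0.397], [0.381, -0.205]]
```

View pics/comp1.png

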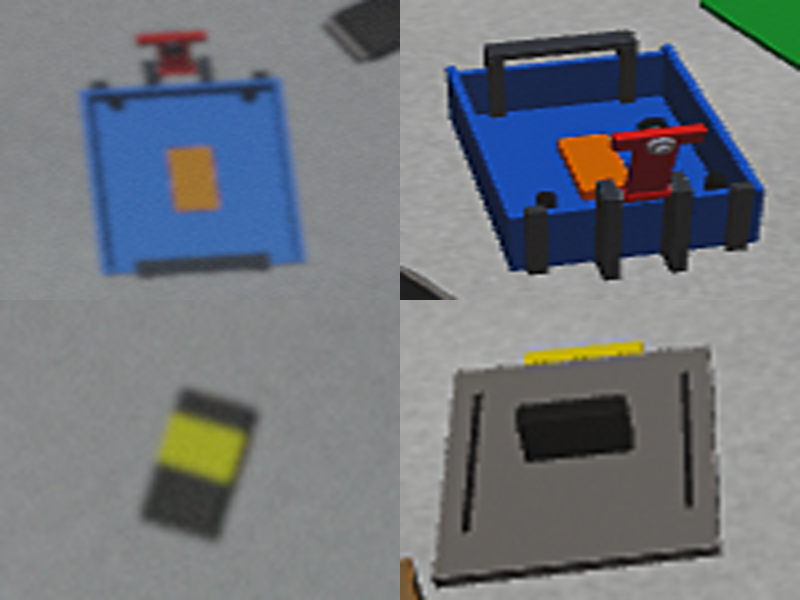

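The composite confirms the targets:
- **Case:** keeper at -x (near the robot), latch standing open beyond the +x wall, orange rest near the middle.
- **Battery:** yellow band off-centre.
- **Grey lid:** yellow tongue toward the robot.

Now the wrist-camera offset, before taking close views.

```bash
python3 - <<'E'
from h import *
from scipy.spatial.transform import Rotation as Ro
o=robot.get_obs();p=par("wrist");T=Ro.from_euler('xyz',o["ee_rot"]).as_matrix()
C=-p["R"].T@p["t"];print(p["camera_matrix"],T.T@(C-o["tool_pos"]),T.T@p["R"].T)
E
python3 -m pendant '[[4,3,3,0,0,8,1],[4,3,3,0,0,8,1],[4,3,3,0,0,8,1],[4,3,3,0,0,8,1],[4,3,0,0,0,8,1],[4,3,0,0,0,8,1],[0,2,0,0,0,8,1],[0,2,0,0,0,8,1]]'
```

```text
[[399.43395506   0.         315.39714004]
 [  0.         399.43395506 235.20839525]
 [  0.           0.           1.        ]] [ 0.08165954 -0.00037094 -0.16814013] [[ 2.96976622e-04 -9.60234016e-01 -2.79196251e-01]
 [ 9.99999938e-01  3.37759971e-04 -9.79669650e-05]
 [ 1.88372530e-04 -2.79196205e-01  9.60234057e-01]]
time: 0.9
tool_pos: [0.4077, -0.3118, 0.3183]
ee_rot: [-3.14, -0.001, 1.477]
wrist_force: [-0.6, 0.5, 0.9]
width: 0.0938
finger_force: 0.0
```

```bash
python3 -m pendant '[[4,4.5,0,0,0,5.4,1],[4,4.5,0,0,0,0,1],[0,0,0,0,0,0,1],[0,0,0,0,0,0,1],[0,0,0,0,0,0,1]]'
cat > look.py <<'E'
import sys
from h import *
n=sys.argv[1]; p=par("wrist");im=imaging.snapshot("wrist"); cv2.imwrite(f"pics/{n}.png",im[:,:,::-1]);np.savez(f"{n}.npz",**p)
E
python3 look.py w_lid
```

```text
time: 1.4
tool_pos: [0.4726, -0.2393, 0.319]
ee_rot: [-3.141, 0.0, 1.562]
wrist_force: [0.3, 0.1, -0.5]
width: 0.094
finger_force: 0.0
```

View pics/w_lid.png

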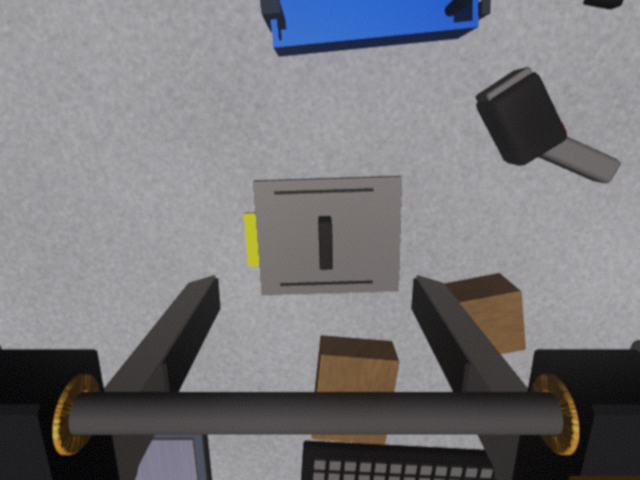

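The wrist view shows the grey lid with plate corners at about (255,181), (401,177), (399,291) and (262,295), the handle at (325,243) and the tongue at (251,240). Next I'll move on and view the case.

```bash
python3 - <<'E'
from h import *
np.set_printoptions(precision=4,suppress=True)
im=cv2.imread("pics/w_lid.png");p=dict(np.load("w_lid.npz"))
g=cv2.cvtColor(im,cv2.COLOR_BGR2GRAY);rgb=im[:,:,::-1].copy()
m=(cv2.GaussianBlur(g,(3,3),0)<150).astype(np.uint8)*255
m[:150]=0;m[310:]=0;m[:,:235]=0;m[:,415:]=0
m&=~mask(rgb,(20,120,60),(35,255,255))
c=blobs(m,500)[0];q=cv2.approxPolyDP(cv2.convexHull(c),6,True)[:,0]
print(g[235,290],g[235,240],q)
# fit edges in world at z=.008
pts=c[:,0].astype(float);W=np.array([plane(p,x,.008)[:2] for x in pts])
r=cv2.minAreaRect((W*1000).astype(np.float32));print("rect mm",r)
h=cv2.inRange(g,0,62);h[:205]=0;h[285:]=0;h[:,:305]=0;h[:,345:]=0
b=blobs(h,50)[0];print("handle",cv2.minAreaRect(b),[plane(p,x,.048) for x in cv2.boxPoints(cv2.minAreaRect(b))])
y=blobs(mask(rgb,(20,120,60),(35,255,255)),50)[0];y=max(blobs(mask(rgb,(20,120,60),(35,255,255),(200,170,300,300)),50),key=cv2.contourArea)
rr=cv2.minAreaRect(np.float32([plane(p,x,.005)[:2]*1000 for x in y[:,0].astype(float)]));print("tongue",rr,cv2.boxPoints(rr))
E
python3 -m pendant '[[2,4.5,0,0,0,0,1],[2,4.5,0,0,0,0,1],[2,4.5,0,0,0,0,1],[0,4.5,0,0,0,0,1],[0,5,0,0,0,0,1],[0,5,0,0,0,0,1],[0,2,0,0,0,0,1],[0,0,0,0,0,0,1]]'; python3 -m pendant '[[0,0,0,0,0,0,1],[0,0,0,0,0,0,1]]'; python3 look.py w_case
```

```text
117 158 [[402 175]
 [405 264]
 [398 292]
 [261 295]
 [244 212]
 [253 179]]
rect mm ((485.1361389160156, -302.5631103515625), (200.15921020507812, 163.1122283935547), 1.050980806350708)
handle ((325.218505859375, 242.39932250976562), (53.148746490478516, 12.917069435119629), 87.87889862060547) [array([ 0.4749, -0.2626,  0.048 ]), array([ 0.4894, -0.2621,  0.048 ]), array([ 0.4919, -0.3261,  0.048 ]), array([ 0.4767, -0.3266,  0.048 ])]
tongue ((391.1266174316406, -302.5152587890625), (14.32058048248291, 68.89317321777344), 1.4325671195983887) [[ 383.1074 -268.2585]
 [ 384.8297 -337.1301]
 [ 399.1458 -336.7721]
 [ 397.4235 -267.9004]]
time: 2.25
tool_pos: [0.5329, 0.0625, 0.3195]
ee_rot: [3.141, -0.0, 1.565]
wrist_force: [-0.3, 0.2, 0.1]
width: 0.0939
finger_force: 0.0
time: 2.45
tool_pos: [0.5333, 0.0594, 0.3193]
ee_rot: [3.142, 0.001, 1.56]
wrist_force: [0.0, -0.1, 0.1]
width: 0.0938
finger_force: 0.0
```

View pics/w_case.png

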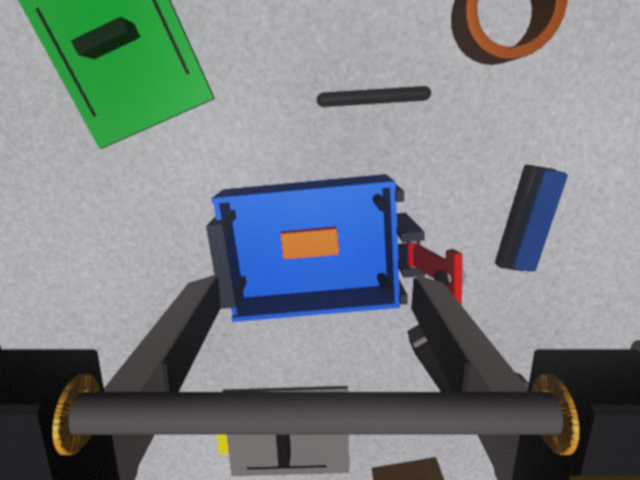

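This shows the case. The +y wall's outer face is at the top edge (215,193)-(393,180), the -y rim at the bottom edge (232,318)-(398,303) and the keeper bar at left (210-235, 220-307). The orange rest is at (310,243), and the red latch leans outward to the paddle at (457,275).

Run:
```python
from h import *
np.set_printoptions(precision=4,suppress=True)
im=cv2.imread("pics/w_case.png");p=dict(np.load("w_case.npz"));rgb=im[:,:,::-1].copy()
m=mask(rgb,(105,120,30),(125,255,255),(195,165,410,330))
def line(pts,z):
    W=np.array([plane(p,x,z)[:2] for x in pts]);
    for _ in range(3):
        l=cv2.fitLine(np.float32(W*1000),cv2.DIST_HUBER,0,.1,.001).ravel()
        n=np.array([-l[1],l[0]]);r=(W*1000-l[2:])@n; W=W[abs(r)<3]
    d=l[:2]*np.sign(l[:2].sum()); return d,l[2:],len(W),r.std()
cols=range(240,392)
bot=[(c,np.nonzero(m[:,c])[0].max()+.5) for c in cols if m[:,c].any()]
top=[(c,np.nonzero(m[:,c])[0].min()-.5) for c in cols if m[:,c].any()]
rt=[(np.nonzero(m[r])[0].max()+.5,r) for r in range(190,300)]
A=line(bot,.06);B=line(top,0.);B6=line(top,.06);C=line(rt,.06)
print("bot",A,"top z0",B,"right",C)
for X in(A,B,C):print(np.degrees(np.arctan2(X[0][1],X[0][0])))
d=A[0];n=np.array([-d[1],d[0]]);print("width z0",(B[1]-A[1])@n)
# origin
y=np.degrees(np.arctan2(d[1],d[0]));o=A[1]+75*n
s=((C[1]-o)@d)-100; o=o+d*s; print("origin mm",o,"yaw",y)
r=blobs(mask(rgb,*ORG,(260,210,360,280)),50)[0]
rr=cv2.minAreaRect(np.float32([plane(p,x,.019)[:2]*1000 for x in r[:,0].astype(float)]));print("rest",rr,"in case",(np.array(rr[0])-o)@d,(np.array(rr[0])-o)@n)
# keeper bar
g=cv2.cvtColor(im,cv2.COLOR_BGR2GRAY);k=cv2.inRange(rgb,(25,25,25),(75,75,80));k[:,:200]=0;k[:,240:]=0;k[:210]=0;k[315:]=0
kb=blobs(k,50)[0];kr=cv2.minAreaRect(np.float32([plane(p,x,.077)[:2]*1000 for x in kb[:,0].astype(float)]));print("keeper",kr,"in case",(np.array(kr[0])-o)@d,(np.array(kr[0])-o)@n)
for q in blobs(mask(rgb,(0,150,60),(6,255,255),(395,220,480,310)),30):
    b=cv2.boxPoints(cv2.minAreaRect(q));print("red",cen(q),b.tolist())
# rays with case y=0 plane for the paddle
for px in [(457,275),(457,250),(460,300)]:
    c,dd=ray(p,px);
    t=-((c[:2]*1000-o)@n)/(dd[:2]@n*1000);X=c+dd*t;print("paddle",px,(X[:2]*1000-o)@d,X[2]*1000)
```

```text
bot (array([0.9965, 0.083 ], dtype=float32), array([531.7783, -80.4578], dtype=float32), 152, np.float64(0.37966460594878687)) top z0 (array([0.9965, 0.0835], dtype=float32), array([530.063 ,  67.3652], dtype=float32), 147, np.float64(0.4209355247093755)) right (array([-0.0876,  0.9962], dtype=float32), array([625.2585,   4.5282], dtype=float32), 110, np.float64(0.7002656042542859))
4.761639
4.7877154
95.02304
width z0 147.45515
origin mm [525.7641  -5.699 ] yaw 4.761639
rest ((525.2435302734375, -4.862751007080078), (65.83416748046875, 31.083168029785156), 4.793015003204346) in case -0.4493551346890854 0.8765692708607276
keeper ((426.843994140625, -10.161575317382812), (122.70890808105469, 44.22321319580078), 86.3428955078125) in case -98.94913914556273 3.764242613134684
red [456.7281 276.6486] [[449.0, 253.0], [461.0, 253.0], [461.0, 303.0], [449.0, 303.0]]
paddle (457, 275) 134.55778120027006 153.09140299909552
paddle (457, 250) 156.58520466721876 88.07812817585365
paddle (460, 300) 120.36677151560443 201.86393570796668
```

```bash
python3 -m pendant '[[0,5,0,0,0,8,1],[0,5,0,0,0,8,1],[0,5,0,0,0,8,1],[0,5,0,0,0,8,1],[0,3,0,0,0,8,1],[0,0,0,0,0,8,1],[0,0,0,0,0,8,1],[0,0,0,0,0,8,1]]';python3 -m pendant '[[0,0,0,0,0,8,1],[0,0,0,0,0,2,1],[0,0,0,0,0,0,1],[0,0,0,0,0,0,1]]'; python3 look.py w_bat
python3 - <<'E'
from h import *
np.set_printoptions(precision=4,suppress=True)
im=cv2.imread("pics/w_bat.png");p=dict(np.load("w_bat.npz"));rgb=im[:,:,::-1].copy()
u,v=proj(p,[.516,.303,.026]);print(u,v)
u,v=int(u),int(v);roi=(u-90,v-90,u+90,v+90)
y=blobs(mask(rgb,(22,150,60),(35,255,255),roi),50)[0]
rr=cv2.minAreaRect(np.float32([plane(p,x,.026)[:2]*1000 for x in y[:,0].astype(float)]));print("band",rr)
g=rgb.max(2);d=cv2.inRange(g,0,70);z=np.zeros_like(d);z[v-80:v+80,u-80:u+80]=255
a=(d|mask(rgb,(22,150,60),(35,255,255)))&z
for b in blobs(a,100)[:3]: print("all",cv2.contourArea(b),cv2.minAreaRect(np.float32([plane(p,x,.026)[:2]*1000 for x in b[:,0].astype(float)])),cv2.minAreaRect(b))
cv2.imwrite("pics/batcrop.png",cv2.resize(im[max(0,v-100):v+100,max(0,u-133):u+133],(800,600)))
E
```

```text
time: 3.3
tool_pos: [0.5339, 0.2903, 0.3191]
ee_rot: [-3.141, -0.0, 2.684]
wrist_force: [-0.2, 0.6, -0.9]
width: 0.0941
finger_force: 0.0
time: 3.7
tool_pos: [0.5337, 0.2902, 0.3193]
ee_rot: [-3.142, -0.0, 2.852]
wrist_force: [-0.6, 0.8, -0.3]
width: 0.0941
finger_force: 0.0
321.22566563088543 174.26372049688277
band ((515.1231079101562, 303.2747802734375), (44.45550537109375, 30.30100440979004), 71.67221069335938)
all 1128.5 ((483.0849609375, 313.617919921875), (42.9615478515625, 34.15226364135742), 72.92259979248047) ((322.0, 143.5), (31.0, 38.0), 90.0)
all 943.0 ((515.1231079101562, 303.2747802734375), (44.45550537109375, 30.30100440979004), 71.67221069335938) ((321.1260986328125, 173.337158203125), (38.4369010925293, 26.41211700439453), 1.7357046604156494)
all 377.5 ((537.2972412109375, 295.9419250488281), (43.24626922607422, 12.983904838562012), 73.4175033569336) ((320.5, 193.5), (11.0, 37.0), 90.0)
```

View pics/batcrop.png

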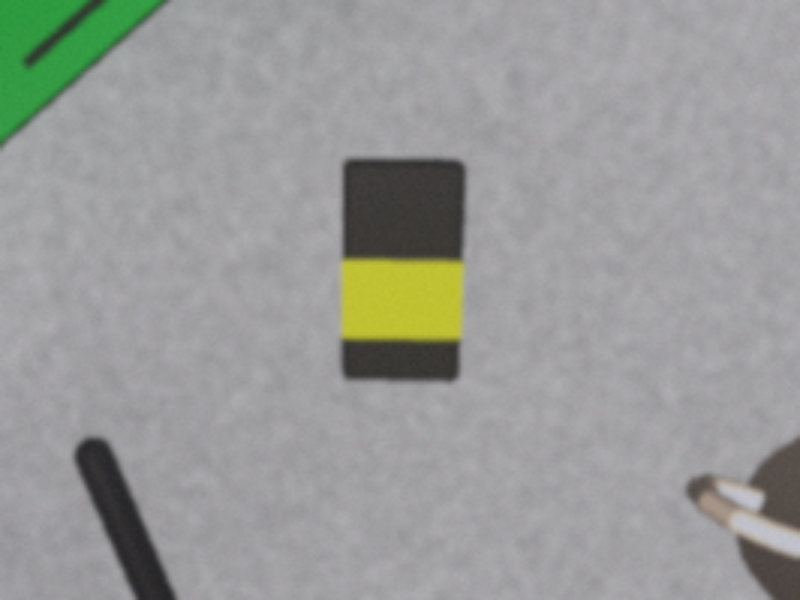

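The crop shows the battery alone, black ends with a yellow band, spanning crop (343-464, 160-380). That gives a centre of about (0.505, 0.306) with its axis at -17.8°. The end-to-end length measures about 82 mm against the 84 mm given, so it's the right object. Now to pick it.

```bash
python3 -m pendant '[[-1.4,0.8,-4.5,0,0,-1.2,1],[-1.4,0.8,-4.5,0,0,0,1],[0,0,-4.5,0,0,0,1],[0,0,-4.5,0,0,0,1],[0,0,-4.5,0,0,0,1],[0,0,0,0,0,0,1],[0,0,0,0,0,0,1]]'
```

```text
time: 4.45
tool_pos: [0.5051, 0.307, 0.0945]
ee_rot: [-3.141, -0.001, 2.833]
wrist_force: [-0.4, -0.9, 0.7]
width: 0.0942
finger_force: 0.0
```

```bash
python3 -m pendant '[[0,-0.1,-3,0,0,0,1],[0,0,-3,0,0,0,1],[0,0,-1.6,0,0,0,1],[0,0,0,0,0,0,0.3],[0,0,0,0,0,0,0.3],[0,0,0,0,0,0,0.3],[0,0,0,0,0,0,0.3],[0,0,0,0,0,0,0.3]]'; python3 -m pendant '[[0,0,0,0,0,0,0.3],[0,0,0,0,0,0,0.3]]'
```

```text
time: 5.25
tool_pos: [0.506, 0.3067, 0.0199]
ee_rot: [3.14, 0.002, 2.834]
wrist_force: [0.2, 1.2, -0.8]
width: 0.0573
finger_force: 0.0
time: 5.45
tool_pos: [0.5053, 0.3063, 0.0188]
ee_rot: [3.141, 0.0, 2.834]
wrist_force: [0.0, -0.4, 1.8]
width: 0.0456
finger_force: 30.0
```

```bash
python3 -m pendant '[[0,0,4,0,0,0,0.3],[0,0,4.5,0,0,0,0.3],[0,0,4.5,0,0,0,0.3],[0,-4.5,1,0,0,7.5,0.3],[1,-4.5,0,0,0,7.5,0.3],[1,-4.5,0,0,0,7.4,0.3],[0,-4.5,0,0,0,0,0.3],[0,-4.5,0,0,0,0,0.3]]'; python3 -m pendant '[[0,-4.5,0,0,0,0,0.3],[0,-4.1,0,0,0,0,0.3],[0,0,0,0,0,0,0.3],[0,0,0,0,0,0,0.3],[0,0,0,0,0,0,0.3]]'; python3 look.py w_hold;python3 - <<'E'
from h import *
im=cv2.imread("pics/w_hold.png");p=dict(np.load("w_hold.npz"));o=robot.get_obs();print(o["tool_pos"])
rgb=im[:,:,::-1].copy()
for b in blobs(mask(rgb,(22,120,50),(36,255,255)),50)[:2]:
    print(cen(b),cv2.minAreaRect(np.float32([plane(p,x,o["tool_pos"][2]+.0075)[:2]*1000 for x in b[:,0].astype(float)])))
E
```

```text
time: 6.25
tool_pos: [0.5246, 0.0796, 0.1576]
ee_rot: [3.141, -0.001, -3.058]
wrist_force: [-0.0, -0.0, -1.3]
width: 0.0455
finger_force: 30.0
time: 6.75
tool_pos: [0.5249, -0.0039, 0.158]
ee_rot: [3.141, -0.001, -3.058]
wrist_force: [0.0, 0.2, -2.4]
width: 0.0457
finger_force: 30.0
[ 0.52497902 -0.00353262  0.15804882]
[315.6844679  331.01335093] ((536.1461791992188, -2.3625659942626953), (33.66196823120117, 47.364017486572266), 5.3964314460754395)
```

View pics/w_hold.png

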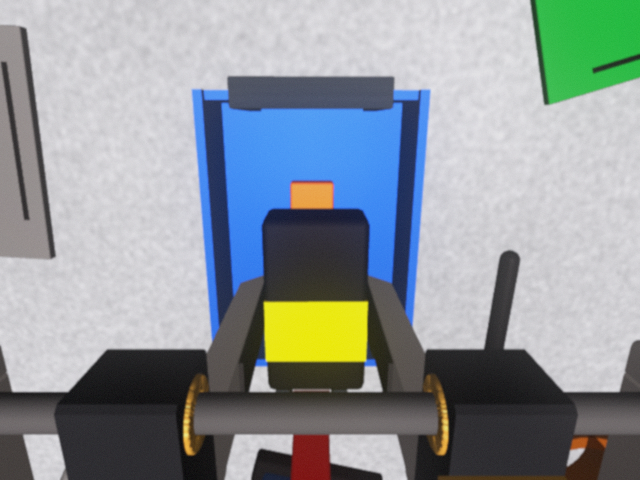

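The battery is held straight, band at (316,331). The rest is visible under it at (312,195), and the keeper bar is at the top, rows 77-108. I'll compute the offsets along and across the rest.

Run:
```python
from h import *
np.set_printoptions(precision=4,suppress=True)
im=cv2.imread("pics/w_hold.png");p=dict(np.load("w_hold.npz"));rgb=im[:,:,::-1].copy()
th=np.radians(4.8);d=np.array([np.cos(th),np.sin(th)]);n=np.array([-d[1],d[0]]);tcp=np.array([524.95,-3.7])
L=lambda px,z:((plane(p,px,z)[:2]*1000-tcp)@d,(plane(p,px,z)[:2]*1000-tcp)@n)
g=rgb.max(2).astype(int)
print(g[200:250:2,316]); print(g[376:396,316]); 
print("batt lower -x end",L((316,208.5),.140),"upper +x end",L((316,388),.166))
print("batt sides",L((264,331),.166),L((367.5,331),.166))
m=mask(rgb,*ORG,(280,170,345,208));ys,xs=np.nonzero(m);print("org",xs.min(),xs.max(),ys.min())
print("rest end",L(((xs.min()+xs.max())/2,ys.min()),.019),L((xs.min(),195),.019),L((xs.max()+1,195),.019))
b=mask(rgb,(105,100,30),(125,255,255),(180,80,440,370))
for r in (130,200,250):
    q=np.nonzero(b[r])[0];print(r,q.min(),q.max(),L((q.min(),r),.06),L((q.max()+1,r),.06))
# keeper bar
k=cv2.inRange(rgb,(30,35,40),(85,90,100));k[:60]=0;k[125:]=0;k[:,:200]=0;k[:,420:]=0
c=blobs(k,100)[0];x,y,w,h=cv2.boundingRect(c);print(x,y,w,h,"bar top corners",L((x,y),.077),L((x+w,y),.077),L((311,100),.077),L((311,108),.069))
print(g[70:125:2,311])
```

```text
[234 233 234 233 169  55  55  52  51  49  50  51  55  62  63  62  61  60
  56  56  59  56  56  54  52]
[ 52  54  53  51  53  52  51  50  51  51  49  49  77 113 127  92  55  45
  48  49]
batt lower -x end (np.float64(-40.786885450533), np.float64(0.6001264839082587)) upper +x end (np.float64(39.62239462749242), np.float64(0.5863248010419472))
batt sides (np.float64(9.655786816741905), np.float64(-22.763797375954933)) (np.float64(9.674805277014109), np.float64(23.679605667048634))
org 292 331 183
rest end (np.float64(-34.37821582663791), np.float64(-2.551122163948302)) (np.float64(-25.012139220551617), np.float64(-17.743638939706102)) (np.float64(-25.01332850067881), np.float64(13.374988073907785))
130 195 426 (np.float64(-74.9301732225106), np.float64(-77.1802592857769)) (np.float64(-74.96354596543455), np.float64(72.35549957538184))
200 201 421 (np.float64(-29.136872095176045), np.float64(-76.9571858688249)) (np.float64(-29.140353349758204), np.float64(72.55097814180759))
250 205 417 (np.float64(6.454741765201769), np.float64(-76.98406140994253)) (np.float64(6.474471949272771), np.float64(72.4021364445527))
229 78 123 19 bar top corners (np.float64(-104.67397395001203), np.float64(-49.98249524893153)) (np.float64(-104.69977279576788), np.float64(21.709664624432882)) (np.float64(-92.53189988211163), np.float64(-2.2272797968115157)) (np.float64(-88.22962193907576), np.float64(-2.314679483055887))
[220 218 213 162  98 100 106  99 102 101 102 104 101 102 107 104 107 101
  97 169 242 243 244 245 244 244 244 244]
```

Consistent across both views: case origin about (0.5256, -0.006), yaw 4.8°. The battery needs +1.3 mm in x and -2.8 mm in y, then lowering.

```bash
python3 -m pendant '[[0.13,-0.28,-4,0,0,0,0.3],[0,0,-4,0,0,0,0.3],[0,0,-2.9,0,0,0,0.3],[0,0,0,0,0,0,0.3],[0,0,0,0,0,0,0.3]]'
```

```text
time: 7.3
tool_pos: [0.5265, -0.0064, 0.0496]
ee_rot: [3.141, -0.001, -3.057]
wrist_force: [-0.6, -0.3, -0.7]
width: 0.0457
finger_force: 30.0
```

```bash
python3 -m pendant '[[0,0,-0.8,0,0,0,0.3],[0,0,-0.33,0,0,0,0.3],[0,0,0,0,0,0,0.3],[0,0,0,0,0,0,0.3]]';  python3 -m pendant '[[0,0,0,0,0,0,0.75],[0,0,0,0,0,0,0.75],[0,0,0,0,0,0,0.75],[0,0,0,0,0,0,0.75],[0,0,0,0,0,0,0.75]]'
```

```text
time: 7.7
tool_pos: [0.5269, -0.0076, 0.0388]
ee_rot: [-3.141, 0.001, -3.059]
wrist_force: [-1.0, 0.2, -1.3]
width: 0.0457
finger_force: 30.0
time: 8.2
tool_pos: [0.5266, -0.0075, 0.0382]
ee_rot: [-3.142, 0.0, -3.059]
wrist_force: [0.0, 0.1, 0.3]
width: 0.0703
finger_force: 0.0
```

```bash
python3 -m pendant '[[0,0,3,0,0,0,0.75],[0,0,4,0,0,0,1],[0,0,4.5,0,0,0,1],[0,0,4.5,0,0,0,1],[0,0,4,0,0,0,1],[0,0,0,0,0,0,1],[0,0,0,0,0,0,1]]'; python3 look.py w_placed
python3 - <<'E'
from h import *
np.set_printoptions(precision=4,suppress=True)
im=cv2.imread("pics/w_placed.png");p=dict(np.load("w_placed.npz"));rgb=im[:,:,::-1].copy()
th=np.radians(4.8);d=np.array([np.cos(th),np.sin(th)]);n=np.array([-d[1],d[0]]);O=np.array([525.6,-5.95])
L=lambda px,z:np.array([(plane(p,px,z)[:2]*1000-O)@d,(plane(p,px,z)[:2]*1000-O)@n])
for b in blobs(mask(rgb,(22,120,50),(36,255,255),(220,150,420,400)),50)[:2]:
    print("band",cv2.minAreaRect(np.float32([L(x,.045) for x in b[:,0].astype(float)])))
u,v=proj(p,[.5256,-.006,.045]).astype(int);print(u,v)
bm=mask(rgb,(105,100,30),(125,255,255))
for r in (v-60,v-30):
    q=np.nonzero(bm[r,150:480])[0]+150;print("case sides",L((q.min(),r),.06),L((q.max()+1,r),.06))
col=rgb[:,u].astype(int);nb=((col[:,2]<110)|(col[:,0]>150));rows=[r for r in range(v-90,v+90) if nb[r]];print(rows[0],rows[-1],L((u,rows[0]),.019),L((u,rows[-1]+1),.045))
cv2.imwrite("pics/placed_crop.png",cv2.resize(im[max(0,v-140):v+110,u-165:u+165],(792,600)))
E
```

```text
time: 8.9
tool_pos: [0.527, -0.0076, 0.2393]
ee_rot: [-3.141, 0.003, -3.059]
wrist_force: [-0.1, -0.1, 0.1]
width: 0.0939
finger_force: 0.0
band ((11.962358474731445, -1.2193012237548828), (44.39979553222656, 30.880949020385742), 89.97721099853516)
316 208
case sides [-56.1975 -74.8481] [-56.1299  74.9938]
case sides [-30.6496 -74.6798] [-30.5847  74.8595]
164 297 [-38.1638  -0.7258] [90.4939 -0.7628]
```

View pics/placed_crop.png

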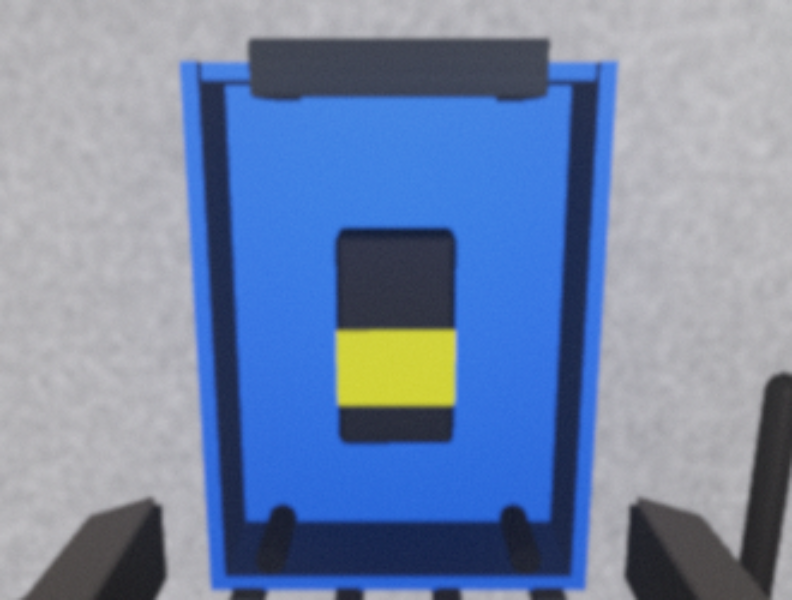

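The battery sits flat on the rest, band at crop (396,367), centred within about 1.5 mm, and the case side edges fit ±75 mm. Now for the lid.

```bash
python3 -m pendant '[[-1,-4.5,0,0,0,-8,1],[-1,-4.5,0,0,0,-8,1],[-1,-4.5,0,0,0,-8,1],[-1,-4.5,0,0,0,-8,1],[0,-4.5,0,0,0,-8,1],[0,-2,0,0,0,-8,1],[0,0,0,0,0,-8,1],[0,0,0,0,0,-8,1]]'; python3 -m pendant '[[0,0,0,0,0,-8,1],[0,0,0,0,0,-8,1],[0,0,0,0,0,-8,1],[0,0,0,0,0,-5,1],[0,0,0,0,0,0,1],[0,0,0,0,0,0,1],[0,0,0,0,0,0,1]]'; python3 look.py w_lid2
python3 - <<'E'
from h import *
np.set_printoptions(precision=2,suppress=True)
im=cv2.imread("pics/w_lid2.png");p=dict(np.load("w_lid2.npz"));rgb=im[:,:,::-1].copy()
g=cv2.GaussianBlur(cv2.cvtColor(im,cv2.COLOR_BGR2GRAY),(3,3),0)
W=lambda px,z:plane(p,px,z)[:2]*1000
y=blobs(mask(rgb,(20,120,60),(35,255,255),(100,100,350,400)),50)
for b in y[:2]:
    r=cv2.minAreaRect(np.float32([W(x,.005) for x in b[:,0].astype(float)]));print("tongue",r,cv2.boxPoints(r))
u,v=proj(p,[.484,-.299,.048]).astype(int);print(u,v)
m=cv2.inRange(g,0,70);z=np.zeros_like(m);z[v-70:v+70,u-30:u+30]=255
b=blobs(m&z,100)[0];r=cv2.minAreaRect(b);print("handle",r,[W(x,.048) for x in cv2.boxPoints(r)])
u8,v8=proj(p,[.50,-.299,.008]).astype(int)
m=cv2.inRange(g,60,148)
for x in (.44,.53,.55):
    pr=[proj(p,[x,yy,.008]) for yy in np.arange(-.42,-.18,.0005)]
    val=np.array([g[int(q[1]),int(q[0])] if 0<=q[1]<480 and 0<=q[0]<640 else 255 for q in pr]);a=np.nonzero(val<(170+115)/2)[0];print("plate y at x",x,np.arange(-.42,-.18,.0005)[[a.min(),a.max()]],len(a))
print(g[v8,::20])
E
```

```text
time: 9.75
tool_pos: [0.4852, -0.253, 0.2347]
ee_rot: [-3.139, -0.005, 2.1]
wrist_force: [-0.0, -0.6, -0.3]
width: 0.0936
finger_force: 0.0
time: 10.45
tool_pos: [0.4861, -0.2523, 0.237]
ee_rot: [-3.14, -0.001, 1.603]
wrist_force: [0.7, 0.7, -0.1]
width: 0.094
finger_force: 0.0
tongue ((391.01666259765625, -302.66021728515625), (14.418846130371094, 69.69783782958984), 1.4421846866607666) [[ 382.93 -268.  ]
 [ 384.69 -337.68]
 [ 399.1  -337.32]
 [ 397.35 -267.64]]
311 260
handle ((311.4999694824219, 254.0), (63.99999237060547, 14.999998092651367), 90.0) [array([ 475.61, -261.58]), array([ 489.44, -261.13]), array([ 491.65, -324.88]), array([ 477.16, -325.36])]
plate y at x 0.44 [-0.38 -0.23] 303
plate y at x 0.53 [-0.37 -0.22] 305
plate y at x 0.55 [-0.38 -0.22] 307
[149 154 158 161 156 157 159 162 162 159 165 171 116 115 114 112  83 112
 113 113 117 157 152 157 157 163 156 158 157 160 159 161]
```

View pics/w_lid2.png

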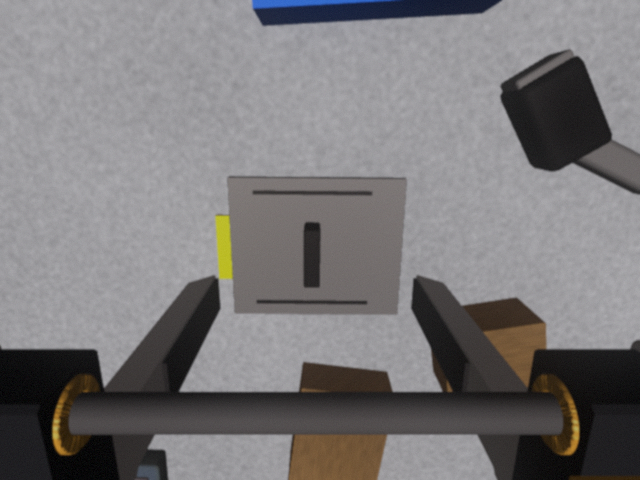

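The lid is alone here, handle at (312,254) and tongue at (224,246). Its origin works out at (0.4833, -0.3003), yaw 1.4°. Now to grip the handle.

```bash
python3 -m pendant '[[-0.27,-3,-3,0,0,-0.4,1],[0,-1.8,-4,0,0,0,1],[0,0,-4.5,0,0,0,1],[0,0,-4,0,0,0,1],[0,0,0,0,0,0,1],[0,0,0,0,0,0,1]]'
```

```text
time: 11.1
tool_pos: [0.4836, -0.3004, 0.0832]
ee_rot: [-3.141, -0.001, 1.595]
wrist_force: [-0.1, 0.3, 0.5]
width: 0.094
finger_force: 0.0
```

```bash
python3 -m pendant '[[0,0,-3,0,0,0,1],[0,0,-2,0,0,0,1],[0,0,-0.9,0,0,0,1],[0,0,0,0,0,0,0.05],[0,0,0,0,0,0,0.05],[0,0,0,0,0,0,0.05],[0,0,0,0,0,0,0.05],[0,0,0,0,0,0,0.05]]'; python3 -m pendant '[[0,0,0,0,0,0,0.05],[0,0,0,0,0,0,0.05],[0,0,0,0,0,0,0.05],[0,0,0,0,0,0,0.05],[0,0,0,0,0,0,0.05]]'
```

```text
time: 11.9
tool_pos: [0.4842, -0.3008, 0.025]
ee_rot: [3.14, 0.001, 1.594]
wrist_force: [0.9, -0.6, -0.2]
width: 0.0573
finger_force: 0.0
time: 12.4
tool_pos: [0.4837, -0.3005, 0.024]
ee_rot: [3.142, -0.0, 1.594]
wrist_force: [0.0, 0.1, -0.2]
width: 0.018
finger_force: 0.0
```

```bash
python3 -m pendant '[[0,0,0,0,0,0,0.05],[0,0,0,0,0,0,0.05],[0,0,0,0,0,0,0.05],[0,0,0,0,0,0,0.05]]'; python3 -m pendant '[[0,0,2,0,0,0,0.05],[0,0,4,0,0,0,0.05],[0,0,4,0,0,0,0.05],[0,0,4,0,0,0,0.05],[0,0,4,0,0,0,0.05],[0,0,0,0,0,0,0.05],[0,0,0,0,0,0,0.05]]'
```

```text
time: 12.8
tool_pos: [0.4837, -0.3004, 0.024]
ee_rot: [-3.141, -0.0, 1.594]
wrist_force: [-1.1, 0.1, -0.9]
width: 0.0154
finger_force: 30.0
time: 13.5
tool_pos: [0.4839, -0.3006, 0.2043]
ee_rot: [3.141, 0.001, 1.595]
wrist_force: [-0.7, -0.3, -3.4]
width: 0.0156
finger_force: 30.0
```

The lid is held at 30 N. Next I carry it over, turn the yaw by +3.4° and pitch the +x end up 22° before entering the tongue.

```bash
python3 -m pendant '[[1,4,2,0,0,3.5,0.05],[1.3,4.5,2,0,0,0,0.05],[1,4.5,0,0,0,0,0.05],[1,4.5,0,0,0,0,0.05],[0,4.5,0,0,0,0,0.05],[0,4.5,0,0,0,0,0.05],[0,3,0,0.6,-7.3,0,0.05],[0,0,0,0.6,-7.3,0,0.05]]';  python3 -m pendant '[[0,0,0,0.6,-7.3,0,0.05],[0,0,0,0,0,0,0.05],[0,0,0,0,0,0,0.05],[0,0,0,0,0,0,0.05]]'
cat > st.py <<'E'
from h import *
from scipy.spatial.transform import Rotation as Ro
import sys
o=robot.get_obs();T=Ro.from_euler('xyz',o["ee_rot"]).as_matrix()
th=np.radians(4.8);C=np.array([[np.cos(th),-np.sin(th),0],[np.sin(th),np.cos(th),0],[0,0,1]]);O=np.array([.5256,-.00595,0])
# lid axes from tool: x=tool y, y=tool x, z=-tool z
Lr=C.T@np.c_[T[:,1],T[:,0],-T[:,2]]
t=C.T@(o["tool_pos"]-O)*1000
f=lambda v:(t+Lr@(np.array(v)-[0,0,24])).round(1)
print("tcp",t.round(1),"lid rpy",Ro.from_matrix(Lr).as_euler('xyz',degrees=True).round(2),"tip",f([-100,0,0]),"end",f([94,0,0]),"F",o["wrist_force"].round(1),"M",o["wrist_torque"].round(2),o["finger_force"],o["time"])
E
python3 st.py
```

```text
time: 14.3
tool_pos: [0.526, -0.0021, 0.2393]
ee_rot: [2.888, -0.003, 1.661]
wrist_force: [-1.2, -1.4, -0.7]
width: 0.0154
finger_force: 30.0
time: 14.7
tool_pos: [0.5275, -0.0067, 0.2437]
ee_rot: [2.76, 0.001, 1.655]
wrist_force: [0.3, 0.1, -1.4]
width: 0.0159
finger_force: 30.0
tcp [  1.8  -0.9 243.7] lid rpy [ -0.06 -21.89   0.04] tip [-82.   -1.  184.2] end [ 98.   -0.9 256.5] F [ 0.3  0.1 -1.4] M [-0.06  0.23 -0.01] 29.99961644411087 14.7
```

```bash
python3 look.py w_held2
python3 - <<'E'
from h import *
from scipy.spatial.transform import Rotation as Ro
np.set_printoptions(precision=1,suppress=True)
im=cv2.imread("pics/w_held2.png");p=dict(np.load("w_held2.npz"));rgb=im[:,:,::-1].copy()
o=robot.get_obs();T=Ro.from_euler('xyz',o["ee_rot"]).as_matrix();Lr=np.c_[T[:,1],T[:,0],-T[:,2]]
P=lambda v:proj(p,o["tool_pos"]+Lr@(np.array(v)-[0,0,24])/1000)
print("pred tongue",[P(v) for v in([-100,35,5],[-100,-35,5],[-85,35,5],[-85,-35,5])])
print("pred plate",[P(v) for v in([-85,75,8],[94,75,8],[94,-75,8],[-85,-75,8])])
for b in blobs(mask(rgb,(20,120,50),(36,255,255)),50)[:3]:print("yel",cv2.boundingRect(b),cv2.approxPolyDP(b,4,True)[:,0].tolist())
g=cv2.GaussianBlur(cv2.cvtColor(im,cv2.COLOR_BGR2GRAY),(3,3),0)
a=P([-60,75,8]).astype(int);print("col",a,g[a[1]-20:a[1]+20:2,a[0]])
a=P([94,30,8]).astype(int);print("row",a,g[a[1],a[0]-20:a[0]+20:2])
E
```

```text
pred tongue [array([109.3, 220.7]), array([128.3, 348.6]), array([140.4, 220.7]), array([156.5, 348.6])]
pred plate [array([126.6, 135.5]), array([527.1, 135.5]), array([486.9, 415.6]), array([162.5, 415.4])]
yel (109, 220, 45, 129) [[112, 220], [109, 229], [127, 344], [153, 348], [138, 224]]
yel (264, 419, 7, 21) [[265, 419], [268, 439]]
col [182 135] [205 205 205 203 202 181 132 135 137 137 124 114 132 137 136 135 136 136
 135 135]
row [513 232] [150 150 150 150 151 150 151 150 153 182 199 203 206 201 200 200 202 199
 201 206]
```

The tongue pixels match the predicted held pose within about 1 px, so the lid pose in the hand is known. Lowering beside the keeper.

```bash
python3 -m pendant '[[0,0.09,-3,0,0,0,0.05],[0,0,-3,0,0,0,0.05],[0,0,-3,0,0,0,0.05],[0,0,-1.5,0,0,0,0.05],[0,0,0,0,0,0,0.05],[0,0,0,0,0,0,0.05]]'; python3 st.py
```

```text
time: 15.35
tool_pos: [0.5279, -0.0057, 0.1396]
ee_rot: [2.758, 0.001, 1.655]
wrist_force: [-0.1, -0.8, -2.3]
width: 0.0158
finger_force: 30.0
tcp [2.300e+00 1.000e-01 1.396e+02] lid rpy [ -0.07 -22.     0.06] tip [-81.4  -0.1  79.9] end [9.850e+01 1.000e-01 1.526e+02] F [-0.1 -0.8 -2.3] M [-0.02  0.23 -0.01] 29.9996280670166 15.35
```

```bash
python3 -m pendant '[[-0.05,0,-1.1,0,0,0,0.05],[0,0,-1.05,0,0,0,0.05],[0,0,0,0,0,0,0.05],[0,0,0,0,0,0,0.05]]'; python3 st.py;  python3 -m pendant '[[-0.4,-0.03,0,0,0,0,0.05],[-0.5,-0.04,0,0,0,0,0.05],[-0.5,-0.04,0,0,0,0,0.05],[0,0,0,0,0,0,0.05],[0,0,0,0,0,0,0.05]]'; python3 st.py
```

```text
time: 15.75
tool_pos: [0.5258, -0.0054, 0.1168]
ee_rot: [2.759, 0.001, 1.655]
wrist_force: [0.5, 0.2, -2.7]
width: 0.0158
finger_force: 30.0
tcp [  0.2   0.6 116.8] lid rpy [ -0.05 -21.94   0.06] tip [-83.6   0.5  57.2] end [ 96.4   0.7 129.7] F [ 0.5  0.2 -2.7] M [-0.05  0.27  0.01] 29.999614655971527 15.75
time: 16.25
tool_pos: [0.512, -0.0066, 0.1176]
ee_rot: [2.757, 0.001, 1.655]
wrist_force: [-0.3, 0.9, -2.1]
width: 0.0158
finger_force: 30.0
tcp [-13.6   0.5 117.6] lid rpy [ -0.07 -22.03   0.06] tip [-97.3   0.4  57.8] end [ 82.5   0.6 130.6] F [-0.3  0.9 -2.1] M [-0.03  0.17  0.04] 29.999617338180542 16.25
```

```bash
python3 -m pendant '[[0.23,0.02,-0.35,-0.25,3,0,0.05],[0.23,0.02,-0.4,-0.25,3,0,0.05],[0.24,0.02,-0.48,-0.25,3,0,0.05],[0.24,0.02,-0.48,-0.25,3,0,0.05],[0,0,0,0,0,0,0.05],[0,0,0,0,0,0,0.05]]'; python3 st.py
```

```text
time: 16.85
tool_pos: [0.5216, -0.0056, 0.0999]
ee_rot: [2.968, 0.0, 1.656]
wrist_force: [-0.3, 0.3, -2.8]
width: 0.0154
finger_force: 30.0
tcp [-4.   0.7 99.9] lid rpy [-0.03 -9.96  0.08] tip [-98.3   0.5  59. ] end [92.8  0.8 92.5] F [-0.3  0.3 -2.8] M [-0.07  0.06  0.  ] 29.999496638774872 16.85
```

```bash
python3 -m pendant '[[0.15,-0.03,-0.45,-0.25,3,0,0.05],[0.16,-0.02,-0.45,-0.25,3,0,0.05],[0,0,0,0,0,0,0.05],[0,0,0,0,0,0,0.05]]'; python3 st.py
```

```text
time: 17.25
tool_pos: [0.5243, -0.0062, 0.0912]
ee_rot: [3.072, 0.0, 1.656]
wrist_force: [0.2, 0.9, -1.9]
width: 0.016
finger_force: 30.0
tcp [-1.3 -0.1 91.2] lid rpy [-0.02 -3.98  0.06] tip [-99.4  -0.2  60.3] end [94.1 -0.  73.8] F [ 0.2  0.9 -1.9] M [-0.04 -0.01 -0.01] 29.99955117702484 17.25
```

```bash
python3 -m pendant '[[0.13,0,-0.38,-0.17,2,0,0.05],[0,0,0,0,0,0,0.05],[0,0,0,0,0,0,0.05]]'; python3 st.py
```

```text
time: 17.55
tool_pos: [0.5255, -0.0062, 0.0876]
ee_rot: [3.107, 0.001, 1.656]
wrist_force: [0.8, 0.7, -2.5]
width: 0.0159
finger_force: 30.0
tcp [-0.1 -0.2 87.6] lid rpy [-0.03 -1.98  0.06] tip [-99.2  -0.4  60.1] end [94.7 -0.1 66.8] F [ 0.8  0.7 -2.5] M [-0.06 -0.02  0.02] 29.999442994594574 17.55
```

The tongue is under the bar, the lid end is between the lugs just above the buffers, and there are no side forces. Releasing and lifting off.

```bash
python3 -m pendant '[[0,0,0,0,0,0,0.6],[0,0,0,0,0,0,0.6],[0,0,0,0,0,0,0.6],[0,0,0,0,0,0,0.6],[0,0,0,0,0,0,0.6],[0,0,0,0,0,0,0.6]]'; python3 -m pendant '[[0,0,2,0,0,0,0.6],[0,0,4,0,0,0,0.6],[0,0,4.5,-0.17,2,0,0.3],[0,0,4.5,0,0,0,0],[0,0,0,0,0,0,0],[0,0,0,0,0,0,0]]'; python3 look.py w_on
python3 - <<'E'
from h import *
im=cv2.imread("pics/w_on.png");s=imaging.snapshot("scene")[:,:,::-1]
cv2.imwrite("pics/on.png",np.vstack([cv2.resize(im[60:400,120:573],(800,600))[:300],cv2.resize(s[190:310,250:410],(400,300)).repeat(1,0) if 0 else cv2.copyMakeBorder(cv2.resize(s[190:310,250:410],(400,300)),0,0,0,400,cv2.BORDER_CONSTANT)]) if 0 else np.hstack([cv2.resize(im[:360,120:540],(420,360)),cv2.resize(s[195:300,280:380],(380,360),interpolation=cv2.INTER_CUBIC)]))
E
```

```text
time: 18.15
tool_pos: [0.5259, -0.0062, 0.0874]
ee_rot: [3.108, 0.001, 1.656]
wrist_force: [0.8, -0.4, -0.4]
width: 0.0561
finger_force: 0.0
time: 18.75
tool_pos: [0.5266, -0.0063, 0.2388]
ee_rot: [3.14, 0.001, 1.656]
wrist_force: [-0.4, 0.0, -0.4]
width: 0.0278
finger_force: 0.0
```

View pics/on.png

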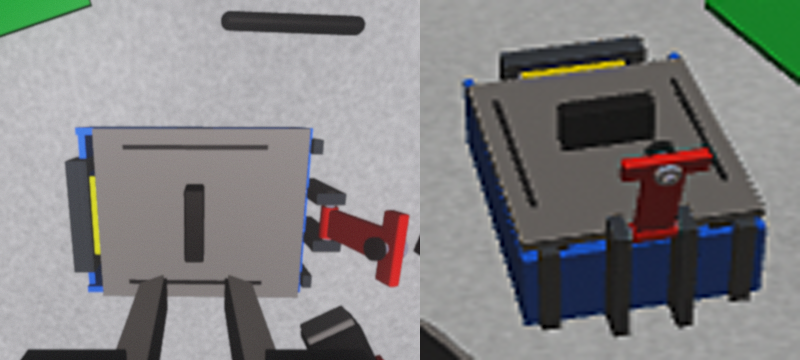

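The picture shows the lid seated. Left view: the yellow tongue runs under the keeper at (95,215), and the lid end is by the lugs at (310,140)-(305,285). Right view: that end stands slightly proud on the buffers, with the red latch still open. Now I move beyond the latch with the fingers shut.

```bash
python3 -m pendant '[[4,0.35,0,0,0,0,0],[4.5,0.35,0,0,0,0,0],[4.5,0.35,0,0,0,0,0],[3.5,0.35,0,0,0,0,0],[0,0,-2,0,0,0,0],[0,0,0,0,0,0,0],[0,0,0,0,0,0,0]]'; python3 st.py
```

```text
time: 19.55
tool_pos: [0.6896, 0.0078, 0.2147]
ee_rot: [-3.135, -0.0, 1.656]
wrist_force: [0.6, -1.1, 0.7]
width: 0.0006
finger_force: 0.0
tcp [164.6   0.  214.7] lid rpy [0.01 0.4  0.06] tip [ 6.440e+01 -1.000e-01  1.914e+02] end [2.584e+02 1.000e-01 1.901e+02] F [ 0.6 -1.1  0.7] M [-0.05 -0.05  0.02] 0.0 19.55
```

```bash
python3 -m pendant '[[0,0,-3,0,0,0,0],[0,0,-2.7,0,0,0,0],[0,0,0,0,0,0,0],[-1.2,-0.1,0,0,0,0,0],[-1.2,-0.1,0,0,0,0,0]]'; python3 st.py;  python3 -m pendant '[[-1.2,-0.1,0,0,0,0,0],[-1.2,-0.1,0,0,0,0,0],[-1.2,-0.1,0,0,0,0,0]]'; python3 st.py
```

```text
time: 20.05
tool_pos: [0.6685, 0.0058, 0.1632]
ee_rot: [3.136, 0.001, 1.656]
wrist_force: [7.6, 1.0, 1.1]
width: 0.0008
finger_force: 3.5
tcp [143.4  -0.2 163.2] lid rpy [-0.06 -0.35  0.06] tip [ 43.6  -0.4 138.6] end [ 2.376e+02 -1.000e-01  1.398e+02] F [7.6 1.  1.1] M [ 0.2  -1.32  0.01] 3.5146584548056126 20.05
time: 20.35
tool_pos: [0.6338, 0.003, 0.1646]
ee_rot: [3.131, 0.001, 1.656]
wrist_force: [6.4, 1.2, -3.5]
width: 0.0004
finger_force: 3.1
tcp [108.6  -0.2 164.6] lid rpy [-0.08 -0.61  0.07] tip [  8.8  -0.3 139.6] end [ 2.028e+02 -1.000e-01  1.416e+02] F [ 6.4  1.2 -3.5] M [ 0.02 -1.5   0.03] 3.1177174486219883 20.35
```

```bash
python3 -m pendant '[[-1.6,-0.13,-0.45,0,0,0,0],[-1.35,-0.11,-0.5,0,0,0,0],[-1.15,-0.1,-0.65,0,0,0,0],[0,0,0,0,0,0,0]]'; python3 st.py
```

```text
time: 20.75
tool_pos: [0.5912, -0.0007, 0.1481]
ee_rot: [3.135, 0.002, 1.655]
wrist_force: [3.4, -0.5, 1.3]
width: 0.0003
finger_force: 1.7
tcp [ 65.8  -0.3 148.1] lid rpy [-0.09 -0.38  0.05] tip [-34.   -0.4 123.5] end [160.   -0.2 124.8] F [ 3.4 -0.5  1.3] M [ 0.04 -0.77 -0.  ] 1.6772990053868853 20.75
```

```bash
python3 -m pendant '[[-0.8,-0.07,-1.2,0,0,0,0],[-0.65,-0.05,-1.4,0,0,0,0],[-0.2,-0.02,-0.9,0,0,0,0],[0,0,0,0,0,0,0]]'; python3 st.py
```

```text
time: 21.15
tool_pos: [0.5731, -0.0024, 0.1118]
ee_rot: [-3.141, 0.002, 1.655]
wrist_force: [-0.0, -0.2, 1.0]
width: 0.0003
finger_force: 0.3
tcp [ 47.6  -0.5 111.8] lid rpy [-0.09  0.04  0.05] tip [-52.4  -0.6  87.8] end [141.6  -0.4  87.7] F [-0.  -0.2  1. ] M [-0.08  0.   -0.01] 0.330873413477093 21.15
```

```bash
python3 -m pendant '[[0,0,-0.4,0,0,0,0],[0,0,-0.3,0,0,0,0],[0,0,0,0,0,0,0]]'; python3 st.py; python3 -m pendant '[[0,0,-0.2,0,0,0,0],[0,0,0,0,0,0,0],[0,0,0,0,0,0,0]]'; python3 st.py
```

```text
time: 21.45
tool_pos: [0.5728, -0.0023, 0.1049]
ee_rot: [-3.139, 0.001, 1.655]
wrist_force: [-2.1, -1.2, 4.6]
width: 0.0002
finger_force: 2.2
tcp [ 47.4  -0.4 104.9] lid rpy [-0.08  0.13  0.05] tip [-52.7  -0.5  81.1] end [141.3  -0.3  80.6] F [-2.1 -1.2  4.6] M [-0.13  0.52  0.02] 2.2290245869226055 21.45
time: 21.75
tool_pos: [0.5728, -0.0024, 0.103]
ee_rot: [-3.139, 0.001, 1.656]
wrist_force: [-3.9, -1.0, 7.0]
width: 0.0005
finger_force: 2.9
tcp [ 47.3  -0.4 103. ] lid rpy [-0.08  0.14  0.05] tip [-52.7  -0.5  79.2] end [141.3  -0.3  78.8] F [-3.9 -1.   7. ] M [-0.12  0.68 -0.02] 2.949966781571547 21.75
```

```bash
for i in 1 2; do python3 -m pendant '[[0,0,-0.12,0,0,0,0],[0,0,0,0,0,0,0],[0,0,0,0,0,0,0]]'|tail -n +2|grep -E "pos|force"; done; python3 st.py
```

```text
tool_pos: [0.5727, -0.0024, 0.1019]
wrist_force: [-4.5, -1.3, 6.2]
finger_force: 3.2
tool_pos: [0.5726, -0.0024, 0.1007]
wrist_force: [-4.1, 0.0, 6.5]
finger_force: 3.4
tcp [ 47.2  -0.4 100.7] lid rpy [-0.08  0.16  0.05] tip [-52.9  -0.5  77. ] end [141.1  -0.3  76.4] F [-4.1  0.   6.5] M [-0.15  0.86  0.03] 3.406492550857365 22.35
```

```bash
python3 -m pendant '[[0,0,-0.12,0,0,0,0],[0,0,0,0,0,0,0],[0,0,0,0,0,0,0]]'; python3 st.py
```

```text
time: 22.65
tool_pos: [0.5725, -0.0024, 0.0997]
ee_rot: [-3.139, 0.001, 1.656]
wrist_force: [-5.6, -0.5, 7.7]
width: 0.0006
finger_force: 3.9
tcp [47.1 -0.4 99.7] lid rpy [-0.08  0.17  0.06] tip [-53.   -0.5  76. ] end [141.   -0.3  75.4] F [-5.6 -0.5  7.7] M [-0.12  0.92 -0.04] 3.854550948017277 22.65
```

```bash
python3 -m pendant '[[0,0,-0.12,0,0,0,0],[0,0,0,0,0,0,0],[0,0,0,0,0,0,0]]'; python3 -m pendant '[[0,0,-0.12,0,0,0,0],[0,0,0,0,0,0,0],[0,0,0,0,0,0,0]]'
```

```text
time: 22.95
tool_pos: [0.5725, -0.0024, 0.0989]
ee_rot: [-3.139, 0.001, 1.656]
wrist_force: [-6.8, -0.4, 8.8]
width: 0.0007
finger_force: 4.5
time: 23.25
tool_pos: [0.5725, -0.0024, 0.0982]
ee_rot: [-3.139, 0.001, 1.656]
wrist_force: [-6.8, 0.1, 10.7]
width: 0.0006
finger_force: 5.4
```

```bash
for i in 1 2; do python3 -m pendant '[[0,0,-0.15,0,0,0,0],[0,0,0,0,0,0,0],[0,0,0,0,0,0,0]]'|grep -E "pos|wrist"; done
```

```text
tool_pos: [0.5725, -0.0024, 0.0978]
wrist_force: [-8.4, -0.4, 14.8]
tool_pos: [0.5725, -0.0024, 0.0978]
wrist_force: [-11.1, -0.4, 19.6]
```

```bash
python3 -m pendant '[[0,0,-0.15,0,0,0,0],[0,0,0,0,0,0,0],[0,0,0,0,0,0,0]]'|grep -E "pos|wrist"
```

```text
tool_pos: [0.5726, -0.0024, 0.0977]
wrist_force: [-12.8, 0.3, 24.9]
```

The tool stopped at z 0.0977 while the force rose from 15 to 25 N, so it's a hard stop. Before that, the force grew about 5 N over 3 mm, which matches the buffers going down to flush. Backing off straight up and then away, followed by a numeric check.

```bash
python3 -m pendant '[[0,0,1,0,0,0,0],[0,0,3,0,0,0,0],[0,0,4.5,0,0,0,0],[0,0,4.5,0,0,0,0],[0,3,3,0,0,0,0],[0,3,0,0,0,0,0],[0,0,0,0,0,0,0],[0,0,0,0,0,0,0]]'; python3 look.py w_end
python3 - <<'E'
from h import *
np.set_printoptions(precision=1,suppress=True)
im=cv2.imread("pics/w_end.png");p=dict(np.load("w_end.npz"));rgb=im[:,:,::-1].copy()
th=np.radians(4.8);C=np.array([[np.cos(th),-np.sin(th),0],[np.sin(th),np.cos(th),0],[0,0,1]]);O=np.array([.5256,-.00595,0])
P=lambda v:proj(p,O+C@np.array(v)/1000)
L=lambda px,z:(C.T@(plane(p,px,z)-O)*1000)[:2]
print("pred paddle corners phi=-.015",[P(v) for v in([30,25,87],[46,25,87],[46,-25,87],[30,-25,87])])
for b in blobs(mask(rgb,(0,150,50),(6,255,255),(150,80,600,400)),50)[:3]:print("red",cv2.boundingRect(b),cv2.minAreaRect(np.float32([L(x,.087) for x in b[:,0].astype(float)])))
# +y edge of lid top, by case x: flush (z 68) vs raised
g=cv2.GaussianBlur(cv2.cvtColor(im,cv2.COLOR_BGR2GRAY),(3,3),0)
for x in(-70,-30,20,60,85):
    c,zf=P([x,75,68]),P([x,75,74]);c0=c.astype(int)
    print(x,c,"if +6:",zf,rgb[c0[1]-12:c0[1]+10:2,c0[0]].tolist())
t=imaging.snapshot("top");s=imaging.snapshot("scene")
for n,i in(("top",t),("scene",s)):
    q=par(n);b=blobs(mask(i,(0,150,50),(6,255,255),(270,180,400,300)),8)
    print(n,[cen(x) for x in b[:2]],"pred",proj(q,O+C@np.array([38,0,87])/1000))
print(robot.get_obs()["wrist_force"])
E
```

```text
time: 24.95
tool_pos: [0.5731, 0.0581, 0.25]
ee_rot: [-3.139, 0.001, 1.657]
wrist_force: [-1.2, 0.9, 0.0]
width: 0.0006
finger_force: 0.0
pred paddle corners phi=-.015 [array([289.8, 257.4]), array([308. , 257.5]), array([308.2, 309.2]), array([290.6, 309.1])]
red (291, 257, 98, 43) ((73.71923065185547, 2.922842025756836), (33.20001220703125, 91.90478515625), 79.20878601074219)
-70 [177.8 196.8] if +6: [175.5 198.1] [[170, 171, 178], [73, 82, 101], [47, 52, 76], [43, 51, 77], [44, 50, 75], [43, 54, 90], [55, 74, 131], [104, 100, 98], [134, 129, 129], [136, 130, 130], [136, 130, 129]]
-30 [222.8 197. ] if +6: [221.2 198.3] [[167, 167, 172], [69, 72, 94], [42, 49, 73], [42, 49, 75], [42, 50, 73], [44, 52, 84], [54, 66, 109], [102, 98, 100], [137, 130, 130], [136, 133, 131], [138, 132, 132]]
20 [279.  197.1] if +6: [278.4 198.4] [[141, 140, 147], [49, 54, 79], [43, 48, 72], [43, 47, 72], [46, 51, 77], [43, 56, 98], [71, 74, 90], [128, 123, 120], [139, 133, 132], [139, 131, 132], [141, 133, 133]]
60 [324.1 197.2] if +6: [324.2 198.5] [[143, 143, 152], [53, 60, 85], [42, 48, 73], [39, 47, 72], [46, 51, 74], [46, 53, 89], [67, 71, 91], [129, 122, 122], [146, 137, 138], [143, 136, 135], [141, 135, 134]]
85 [352.2 197.3] if +6: [352.8 198.6] [[148, 149, 156], [55, 60, 84], [46, 49, 75], [45, 51, 77], [43, 49, 74], [44, 52, 75], [64, 65, 81], [131, 125, 124], [146, 138, 137], [145, 138, 137], [144, 136, 135]]
top [array([309.6, 224.1]), array([305.1, 240.4])] pred [311.3 239.9]
scene [array([336.5, 250.6])] pred [333.1 239.7]
[ 0.2  0.1 -0.9]
```

Run:
```python
from h import *
s=imaging.snapshot("scene");q=par("scene")
th=np.radians(4.8);C=np.array([[np.cos(th),-np.sin(th),0],[np.sin(th),np.cos(th),0],[0,0,1]]);O=np.array([.5256,-.00595,0])
bf=cv2.imread("pics/on.png")[:,420:,::-1]; bf=cv2.resize(bf,(100,105),interpolation=cv2.INTER_AREA)
for y in(-45,-38,38,45):
    a=proj(q,O+C@np.array([94,y,68])/1000);b=proj(q,O+C@np.array([94,y,74])/1000)
    c,r=int(round(a[0])),int(a[1]);print(y,a.round(1),b.round(1),"now",s[r-6:r+8,c,0].tolist(),"before",bf[r-6-195:r+8-195,c-280,0].tolist())
```

```text
-45 [319.8 264.8] [319.7 262.8] now [99, 100, 100, 99, 100, 102, 106, 65, 44, 42, 26, 25, 24, 25] before [98, 98, 99, 99, 103, 111, 54, 43, 27, 25, 26, 26, 24, 24]
-38 [322.8 264.3] [322.8 262.3] now [100, 100, 99, 99, 99, 101, 123, 40, 45, 25, 26, 24, 25, 25] before [98, 98, 98, 100, 101, 63, 46, 43, 28, 26, 25, 25, 23, 24]
38 [355.2 259. ] [355.4 257.1] now [100, 99, 100, 100, 99, 103, 110, 46, 46, 27, 25, 24, 25, 25] before [98, 99, 98, 101, 102, 57, 45, 35, 25, 26, 26, 24, 23, 25]
45 [358.2 258.6] [358.3 256.6] now [99, 100, 99, 100, 99, 102, 108, 55, 44, 38, 27, 26, 24, 26] before [98, 98, 99, 98, 103, 104, 53, 45, 27, 26, 27, 25, 25, 24]
```

Both corners of the lid end dropped about 1.5 px to the predicted flush rows, and the latch is at its shut position. Handing in.

```bash
python3 -c "
from bench import robot
print(robot.close_job())"
```

```text
the job is handed in; nothing more can be done
None
```

The job is handed in at about 25 s of the 72 s: the battery lies centred on the rest (within about 1.5 mm), the lid is hooked under the keeper and flush, the latch is pressed to a hard stop at about 25 N, and the arm touches nothing.

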